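# Slide the power supply into its bay on the mounting plate

## Task

Push the loose power supply across the mounting plate and in through the narrow gap between the line filter and the contactor, until it is fully home with its slotted foot under the two washers. It must stay flat on the plate the whole way: push it with the fingers, do not lift or tip it. Leave the loose relay, tub, screwdriver and reel where they are.

Things in the scene. Friction and masses are not known exactly. Their poses are not given: they have to be found in the camera images.
- supply: Loose power supply, flat metal box, perforated cover, about 0.5 kg. Case 92 mm wide (y), 90 long (x), 38 high; its last 23 mm at +x, with black screw terminals, only 20 high. Vertical corners rounded 4 to 5 mm. Origin: centre of the case's length and width, on its underside; z up. +x (terminal end) goes into the gap first. It starts about 0.13 m short of home, within 0.3 rad of the bay's direction.
- rear_foot (a point): Middle of the tip of the supply's slotted rear foot, on its underside, 63 mm along +x from the supply's origin; axes as the supply. The foot is steel, 2.5 mm thick, 76 mm wide and sticks out 18 mm beyond the case; two open slots 10 mm wide and 9.5 mm deep lie 28 mm either side of the middle. At the other end (-x) a like foot without open slots sticks out 14 mm.
- bay (a point): Where the supply's origin lies when it is fully home: a point on top of the fixed mounting plate, 49 mm above the bench. Axes as the plate: +x is the direction of pushing in, z up. Two fixed 5 mm screws stand at x = 56 mm, y = -28 and 28 mm from here, their 15 mm washers 5 mm above the plate; they stop the bottoms of the foot's slots when home. The case front then sticks 15 mm out of the gap's mouth.
- mouth (a point): Middle of the gap's mouth on the plate's top, 30 mm in front of (-x) the bay point; axes as the bay. The gap is 96 mm wide (y -48 to 48 mm) and 90 mm long, 2 mm wider than the supply's case on each side; the corners at its mouth are rounded 6 mm. In front of it the plate is bare for 189 mm (-x) and 220 mm to either side, but for the relay and the tub.
- filter: The line filter screwed down at the gap's +y side: aluminium can 90 mm long (x), 60 mm wide, 45 mm high (studs to 56 mm, ears of 11 mm at both ends, 3 mm high, 26 mm wide). Origin: centre of its underside, on the plate; axes as the bay. Fixed.
- contactor: The black contactor screwed down at the gap's -y side: 90 mm long (x), 56 mm wide, 40 mm high, its middle 52 mm 61 mm high. Origin: centre of its underside, on the plate; axes as the bay. Fixed.
- relay: Loose small plug-in relay, clear cover, 29 x 23 mm, 41 mm high, standing on the plate near one of its sides, in front of the gap. Origin: centre of its underside. To be left alone.
- tub: Loose small round grey tub, 42 mm across, 32 mm high, standing on the plate near its other side. Origin: centre of its underside. To be left alone.
- driver: Loose screwdriver lying on the bench beyond the plate's +y side, along its own x. To be left alone.
- reel: Loose empty aluminium wire reel, 90 mm across, 64 mm high, standing on the bench beyond the plate's -y side. Origin: centre of its underside. To be left alone.
Not all that is in view belongs to the job. What is shaped like the supply but green or orange is not meant.

How it is judged:
By the outcome, as a careful person would: the job done as asked, in the order asked, and still so for the second after the job is handed in, with the robot touching nothing.
It also fails if it takes over 58 s, if anything falls off the work surface, if the arm or the gripper's body presses on something with over 40 N, if the wrist force passes 120 N, or if a joint passes its speed limit or range.

## Robot

A 6-joint arm with a two-finger parallel gripper is mounted at the origin on the work surface. World frame = base frame: x ahead of the robot, y to its left, z up, the work surface at z = 0. Lengths are in m, angles in rad, forces in N, time in s.
With the tool pointing down it reaches from about 0.325 to 0.85 m from the base axis. Payload 15.5 kg.
Tool frame: the origin (TCP) lies on the centre line of the jaws, within the pads' length; the fingertips stand 17 mm ahead of it and the grasp point (between the pads) lies 2 mm behind it; z points along the fingers, y is the direction in which the jaws open and shut (so a half turn about z gives the same grasp; the last joint's range is limited). The gripper opens to 91 mm and grips with 3 to 60 N. Pads are 32 mm wide; open, the fingers measure 118 mm over their backs; the gripper's body (76 mm by 178 mm) begins 60 mm behind the grasp point.
Start: joints at [1.044, 0.494, 1.345, -0, 1.302, -0.096], TCP at [0.261, 0.568, 0.231] pointing down, gripper open.
Joint ranges: [-2.91, 2.91], [-0.82, 2.16], [0.22, 2.67], [-1.22, 4.37], [0.12, 2.79], [-3.08, 3.08]. Speed limits (rad/s): [1.89, 1.89, 2.57, 3.01, 3.01, 3.01].

## Interface

Orientations are given as a 3x3 rotation matrix whose columns are the frame's x, y, z axes.
In Python, from plant import robot gives the robot as it stands.
- The arm moves only by the tool arm_command, never from a script. Its argument "targets" is a list of rows, each a list of 3 entries, a list of its own where there are three numbers: the closure, from 0 (fully open) to 1 (shut), then the shift along the tool's x, y, z in cm, then the turn about the tool's z in degrees. In form: [[jaw, [dx, dy, dz], turn], ...]. A call has 1 to 12 rows; each row shifts and turns the pose as measured when the row begins, along the tool's axes as they then stand; what a row does not reach is not made up. A row lasts 1/10 s, in which the tool goes at most 50 mm and 8.59 degrees, less where a joint would pass 70% of its speed; a pose out of reach is approached as far as the arm can. A call with a gripper value outside its range is refused whole. The fingers move at their own pace and stop on an object; "newtons" is the grip in N (left out, the last holds). Time passes only in rows, so rows that do not move let the fingers close. It gives the time, the measured TCP pose, the force and the opening at its end, in the units of the state.
- robot.get_state(): the state, without advancing time (a new reading comes with each control period).
- robot.grab_frame(name): name is "side" or "top" or "wrist"; returns a dict with "img" (400x640x3 uint8, red, green, blue), "vertical_fov" (degrees; the focal length in pixels is half the picture's height over the tangent of half this angle, whatever the lens; pixels are square), "cx", "cy" (the principal point, pixels), "world_to_cam" (4x4, takes a point from world to camera coordinates); the wrist camera has in their place "T_tool_cam" (4x4, takes a point from camera to tool coordinates, whose origin is the TCP and whose axes are the flange's). Camera axes: x right, y down, z forward; pixel columns grow to the right and rows downward; lengths in m; the calibration is good to about 2 mm. The wrist camera is an equidistant fisheye: a pixel r from the principal point sees the ray r / f radians off the axis. A picture is of the moment at which its call begins: read the wrist's pose just before it. There is no depth.
- robot.job_done(): hands the job in, once; it reports no verdict.
Trained networks look in a picture, given as the dict that the camera call returned (one of the last four; its "shot" number tells which), for a name from the list of things; names that differ only in an ending like _2 or _b are one class to them, and where a whole thing is asked for, a point or a joint stands for the part that bears it (a point fixed in the world has none). Each returns a list of dicts, best first, with "confidence" (0 to 1); they miss things now and then, are a little off and sometimes report something else, mostly with a low value. They report only what shows in the picture. A call takes as long as a camera call. They do not tell look-alikes from the thing itself.
- robot.spot_in(picture, target): "point" ([x, y, z] in m, in the coordinates of the camera as it stood for that picture, good to about 4 mm: the middle of the surface that is visible of it).
- robot.masks_of(picture, target): "region" (400x640 bool, what is visible of it).
- robot.mark_of(picture, target): "point" ([x, y, z] in m, in the coordinates of the camera as it stood for that picture, good to about 4 mm: a listed point, or the origin of a listed thing).
The state is a dict: "clock": time; "joints": joint angles; "dq": joint speeds; "joint_torque": joint torques, N m; "tcp_pos": TCP position; "ee_rot": TCP orientation; "force": force on the tool from outside, world axes, zero at the start; "moment": the same for the moment, N m; "gripper_width": opening from 0.0 (shut) to 1.0 (fully open).
Only numpy, scipy, OpenCV 4.12 (cv2) and the standard library are available. Lean on these libraries where they do the work, as an engineer would, in place of code of your own. Each camera call takes 0.05 s, during which the arm holds its last target. There are 200 camera calls.

## Working session

There is one attempt and no reset: what is moved stays moved. The work goes in short steps, Python scripts to look and compute and a tool call to move; the robot and the scene stay as the last step left them, time stands still between calls to the robot, and variables do not carry over. Pictures are saved under pics/ and viewed, about 8 in all and at most 12, crops included, and the job is handed in when it is done.

Besides the shell and the picture viewer there is one more tool, called after "Request:" by a JSON object that holds its "name" and its "arguments". arm_command: Moves the arm, as the interface text tells. Its arguments: {"type":"object","properties":{"targets":{"type":"array"},"newtons":{"type":"number"}},"required":["targets"]}

```bash
mkdir -p pics
cat > h.py <<'E'
import numpy as np, cv2
from plant import robot
def w(pic,p):
    T=np.linalg.inv(pic["world_to_cam"]); return (T@np.r_[p,1])[:3]
def px(pic,P):
    f=200/np.tan(np.radians(pic["vertical_fov"])/2)
    c=(pic["world_to_cam"]@np.r_[P,1])[:3]
    return np.array([pic["cx"]+f*c[0]/c[2],pic["cy"]+f*c[1]/c[2]])
def back(pic,uv,z):
    f=200/np.tan(np.radians(pic["vertical_fov"])/2)
    T=np.linalg.inv(pic["world_to_cam"]); d=T[:3,:3]@np.array([(uv[0]-pic["cx"])/f,(uv[1]-pic["cy"])/f,1]); o=T[:3,3]
    return o+d*(z-o[2])/d[2]
def save(pic,name): cv2.imwrite("pics/"+name,pic["img"][:,:,::-1])
E
python3 - <<'E'
from h import *
np.set_printoptions(precision=3,suppress=True)
for n in ("top","side"):
    p=robot.grab_frame(n); save(p,n+"1.png"); print(n,p["vertical_fov"],np.linalg.inv(p["world_to_cam"])[:3,3])
    for t in ("supply","rear_foot","bay","mouth","filter","contactor","relay","tub","reel","driver"):
        for r in robot.mark_of(p,t)[:3]: print(t,round(r["confidence"],2),w(p,r["point"]),px(p,w(p,r["point"])))
print(robot.get_state())
E
```

```text
top 50.49820475067887 [0.38  0.019 1.078]
supply 0.83 [ 0.354 -0.264 -0.003] [430.158 273.507]
supply 0.81 [ 0.544 -0.047  0.048] [345.536 194.086]
supply 0.81 [ 0.359 -0.061 -0.002] [349.219 269.881]
rear_foot 0.93 [ 0.598 -0.042  0.047] [343.617 172.577]
rear_foot 0.73 [ 0.423 -0.077 -0.004] [355.951 244.471]
rear_foot 0.58 [ 0.39  -0.204 -0.   ] [406.304 258.471]
bay 0.82 [0.676 0.018 0.045] [320.083 141.883]
mouth 0.77 [0.646 0.011 0.054] [322.665 152.549]
filter 0.7 [0.671 0.095 0.047] [289.297 142.945]
contactor 0.83 [ 0.699 -0.055  0.052] [349.517 132.698]
contactor 0.26 [0.646 0.011 0.052] [322.696 153.023]
relay 0.61 [ 0.573 -0.196  0.052] [406.446 182.923]
tub 0.62 [0.496 0.166 0.048] [258.194 211.9  ]
reel 0.84 [ 0.681 -0.313  0.002] [446.926 146.602]
driver 0.84 [ 0.466  0.3   -0.001] [207.863 225.191]
side 45.11001363653475 [ 0.328 -0.906  0.623]
supply 0.84 [ 0.544 -0.048  0.048] [338.418 223.739]
supply 0.83 [ 0.361 -0.259  0.001] [264.072 317.673]
rear_foot 0.87 [ 0.428 -0.081  0.   ] [288.213 255.538]
rear_foot 0.73 [ 0.388 -0.208  0.002] [275.734 296.705]
rear_foot 
[... 289 characters left out ...]
 265.162]
tub 0.75 [0.494 0.171 0.05 ] [300.471 178.358]
reel 0.67 [ 0.681 -0.315  0.002] [443.283 317.654]
reel 0.26 [0.493 0.171 0.051] [299.961 177.888]
driver 0.86 [0.467 0.296 0.002] [284.287 173.767]
{'clock': 1.1, 'joints': array([ 1.045,  0.494,  1.345, -0.   ,  1.302, -0.095]), 'dq': array([ 0.001, -0.001,  0.001,  0.   , -0.   ,  0.001]), 'joint_torque': array([  0.   , -87.874, -38.224,   0.071,   0.044,   0.   ]), 'tcp_pos': array([0.261, 0.568, 0.231]), 'ee_rot': array([[-0.909,  0.418,  0.   ],
       [ 0.418,  0.909,  0.   ],
       [-0.   ,  0.   , -1.   ]]), 'force': array([0.252, 0.912, 0.15 ]), 'moment': array([-0.059, -0.019,  0.015]), 'gripper_width': 0.9995456779060825}
```

View pics/top1.png

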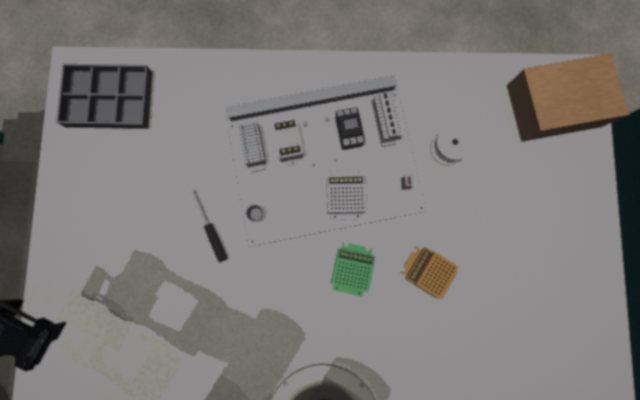

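View pics/side1.png

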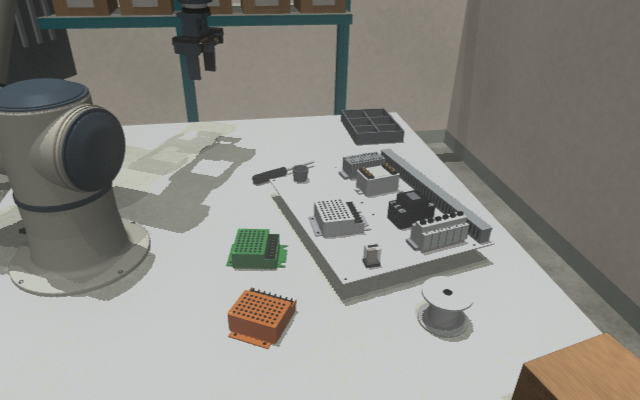

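Three look-alikes are in view: the grey one on the plate at top (346,195), the green one at (353,270) and the orange one at (432,272). I choose the grey one on the plate. It sits about 38 mm to the -y side of the bay line and about 0.1 rad off, so I'll first push it sideways, then push it in. First I move over it for a close look.

Request:
{"name": "arm_command", "arguments": {"targets": [[0.45,[-4.0,-3.1,-0.9],0],[0.45,[-4.0,-3.1,-0.9],0],[0.45,[-4.0,-3.1,-0.9],0],[0.45,[-4.0,-3.1,-0.9],0],[0.45,[-4.0,-3.1,-0.9],0],[0.45,[-4.0,-3.1,-0.9],0],[0.45,[-4.0,-3.1,-0.9],0],[0.45,[-4.0,-3.1,-0.9],0],[0.45,[-4.0,-3.1,-0.9],0],[0.45,[-4.0,-3.1,-0.9],0],[0.45,[-4.0,-3.1,-0.9],0],[0.45,[-4.0,-3.1,-0.9],0]]}}

```text
clock: 2.3
tcp_pos: [0.5341, 0.0436, 0.3367]
ee_rot: [[-0.912, 0.41, 0.003], [0.41, 0.912, 0.002], [-0.002, 0.003, -1.0]]
force: [1.2, 1.6, 0.3]
gripper_width: 0.553
```

Request:
{"name": "arm_command", "arguments": {"targets": [[0.45,[0,0,0],8],[0.45,[0,0,0],8],[0.45,[0,0,0],8],[0.45,[0,0,0],8],[0.45,[0,0,0],8],[0.45,[0,0,0],8],[0.45,[0,0,0],5.5],[0.45,[0,0,0],0]]}}

```text
clock: 3.1
tcp_pos: [0.5375, 0.0359, 0.3379]
ee_rot: [[-0.171, 0.985, 0.006], [0.985, 0.171, 0.0], [-0.001, 0.006, -1.0]]
force: [-0.6, -0.0, -0.4]
gripper_width: 0.552
```

```bash
cat >> h.py <<'E'
def wr():
    s=robot.get_state(); p=robot.grab_frame("wrist")
    T=np.eye(4);T[:3,:3]=s["ee_rot"];T[:3,3]=s["tcp_pos"]
    p["world_to_cam"]=np.linalg.inv(T@p["T_tool_cam"]); p["f"]=200/np.tan(np.radians(p["vertical_fov"])/2)
    return p
def wback(p,uv,z):
    d=np.array([uv[0]-p["cx"],uv[1]-p["cy"]]); r=np.hypot(*d); th=r/p["f"]
    c=np.r_[d/max(r,1e-9)*np.sin(th),np.cos(th)]
    T=np.linalg.inv(p["world_to_cam"]); v=T[:3,:3]@c; o=T[:3,3]; return o+v*(z-o[2])/v[2]
def wpx(p,P):
    c=(p["world_to_cam"]@np.r_[P,1])[:3]; rh=np.hypot(c[0],c[1]); th=np.arctan2(rh,c[2])
    return np.array([p["cx"],p["cy"]])+p["f"]*th*c[:2]/rh
E
python3 - <<'E'
from h import *
np.set_printoptions(precision=3,suppress=True)
s=robot.get_state(); print(s["clock"],s["tcp_pos"],s["ee_rot"],s["gripper_width"])
p=wr(); save(p,"w1.png"); print(p["f"],p["cx"],p["cy"],p["T_tool_cam"]); np.savez("pics/w1.npz",**p)
for t in ("supply","rear_foot","bay","mouth","filter","contactor","relay","tub"):
    for r in robot.mark_of(p,t)[:2]: q=w(p,r["point"]); print(t,round(r["confidence"],2),q,wpx(p,q))
E
```

```text
3.1 [0.537 0.036 0.338] [[-0.171  0.985  0.006]
 [ 0.985  0.171  0.   ]
 [-0.001  0.006 -1.   ]] 0.5522417020095151
309.70691628693146 325.9190811979099 198.9393913337249 [[-0.    -0.972 -0.236  0.066]
 [ 1.    -0.    -0.001  0.   ]
 [ 0.    -0.236  0.972 -0.154]
 [ 0.     0.     0.     1.   ]]
supply 0.66 [ 0.546 -0.046  0.05 ] [320.925 225.311]
supply 0.58 [ 0.362 -0.071 -0.   ] [213.98  211.345]
rear_foot 0.96 [ 0.425 -0.081  0.001] [247.919 223.45 ]
rear_foot 0.94 [ 0.602 -0.041  0.05 ] [357.72  228.162]
bay 0.7 [0.674 0.017 0.047] [411.19  198.215]
mouth 0.59 [0.497 0.171 0.048] [312.685  73.887]
filter 0.82 [0.676 0.096 0.048] [423.512 147.475]
filter 0.2 [0.678 0.019 0.049] [414.371 198.016]
contactor 0.67 [ 0.702 -0.057  0.049] [416.792 246.479]
tub 0.77 [0.495 0.171 0.049] [311.261  73.108]
```

View pics/w1.png

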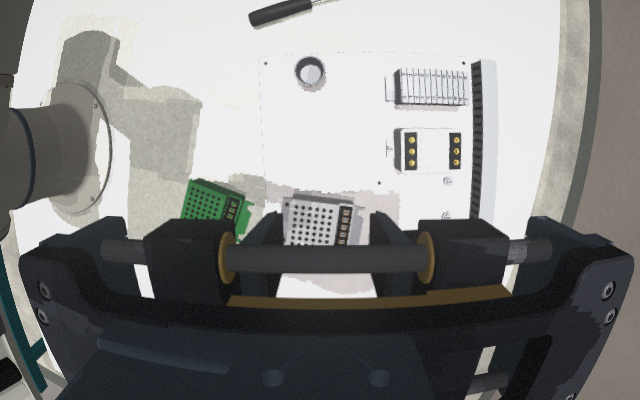

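The wrist view shows the grey supply at (320,225), partly behind the fingers. The white filter is at (432,150) and the two foot screws are at (448,181) and (447,216). The green look-alike is at (215,200). I move above the side-push start for an unobstructed view.

Request:
{"name": "arm_command", "arguments": {"targets": [[0.45,[-2.7,-0.1,1.0],0],[0.45,[-2.7,-0.1,1.0],0],[0.45,[-2.7,-0.1,1.0],0],[0.45,[-2.7,-0.1,1.0],0],[0.45,[-2.7,-0.1,1.0],0],[0.45,[-2.7,-0.1,1.0],0],[0.45,[0,0,0],0],[0.45,[0,0,0],0]]}}

```text
clock: 4.35
tcp_pos: [0.5618, -0.13, 0.2761]
ee_rot: [[-0.179, 0.984, 0.008], [0.984, 0.179, 0.001], [-0.001, 0.008, -1.0]]
force: [-0.4, 0.6, -0.9]
gripper_width: 0.549
```

Run:
```python
from h import *
np.set_printoptions(precision=3,suppress=True)
s=robot.get_state(); print(s["clock"],s["tcp_pos"],s["ee_rot"],s["gripper_width"])
p=wr(); np.savez("pics/w2.npz",**p)
c=cv2.resize(p["img"][40:260,190:510],None,fx=2.5,fy=2.5,interpolation=cv2.INTER_CUBIC); cv2.imwrite("pics/w2c.png",c[:,:,::-1])
for t in ("supply","rear_foot","bay","mouth","filter","contactor","relay","tub"):
    for r in robot.mark_of(p,t)[:2]: q=w(p,r["point"]); print(t,round(r["confidence"],2),q,wpx(p,q))
```

```text
4.35 [ 0.562 -0.13   0.276] [[-0.179  0.984  0.008]
 [ 0.984  0.179  0.001]
 [-0.001  0.008 -1.   ]] 0.5490129738214462
supply 0.59 [ 0.541 -0.046  0.049] [319.994 108.257]
supply 0.56 [ 0.363 -0.071 -0.001] [196.776 110.412]
rear_foot 0.98 [ 0.395 -0.208  0.001] [206.112 204.591]
rear_foot 0.76 [ 0.425 -0.081  0.004] [234.303 121.974]
bay 0.98 [0.678 0.017 0.047] [434.829  83.521]
mouth 0.58 [0.646 0.011 0.052] [411.54   80.817]
mouth 0.43 [ 0.603 -0.041  0.051] [370.349 114.022]
filter 0.85 [0.674 0.095 0.047] [439.969  27.595]
contactor 0.88 [ 0.701 -0.058  0.05 ] [441.496 143.565]
relay 0.73 [ 0.577 -0.195  0.049] [326.843 228.583]
```

View pics/w2c.png

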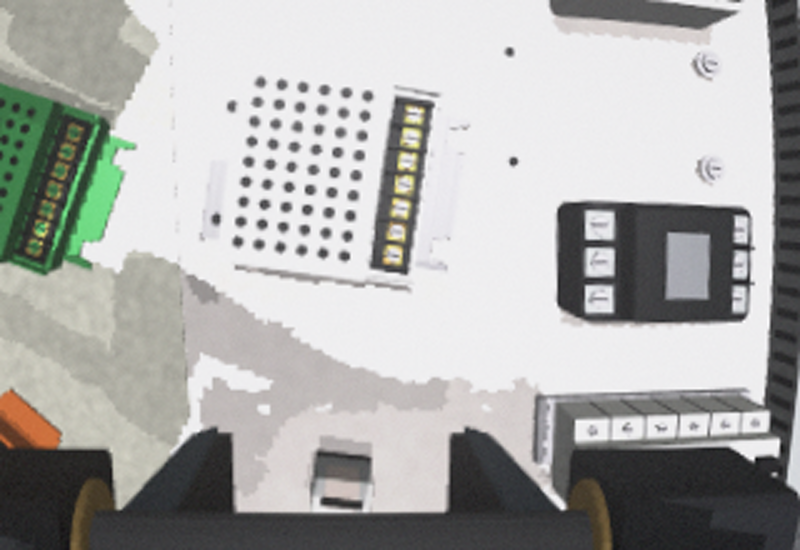

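The crop shows the grey supply with its perforated cover centred near (303,170) and its terminals toward the gap. The screws are at (708,66) and (711,169), the contactor is at (655,262) and the relay is at (342,475). Next I measure the angles and positions from these pixels.

Run:
```python
from h import *
np.set_printoptions(precision=4,suppress=True)
p={k:v for k,v in np.load("pics/w2.npz").items()}
B=lambda u,v,z: wback(p,(u/2.5+190,v/2.5+40),z)
a,b=B(708,66,.056),B(711,169,.056); d=a-b; yb=np.arctan2(-d[0],d[1]); print("screws",a,b,np.hypot(*d[:2]),"yaw",yb)
R=lambda t: np.array([[np.cos(t),-np.sin(t)],[np.sin(t),np.cos(t)]])
m=(a+b)[:2]/2; bay=m-R(yb)@[.056,0]; print("bay",bay)
h=[B(*q,.087) for q in((260,82),(238,242),(368,96),(345,256))]
h=[x[:2] for x in h]
v=h[0]-h[1]+h[2]-h[3]; u=h[2]-h[0]+h[3]-h[1]; ys=np.arctan2(-v[0],v[1]); print("supply yaw",ys,np.arctan2(u[1],u[0]),np.linalg.norm(v)/2,np.linalg.norm(u)/2)
# near lower edges of case
e=[B(235,268,.087)[:2],B(410,282,.069)[:2]]; print(e)
c=sum(h)/4; print("holes centre",c)
for n,P in(("supply",[.5435,-.0465]),("holes",c),("relay",[.576,-.196]),("tub",[.495,.17]),("foot",[.602,-.042]),("filter",[.675,.095]),("contactor",[.7015,-.056]),("tcp",robot.get_state()["tcp_pos"][:2])): print(n,R(yb).T@(np.array(P)-bay))
```

```text
screws [0.7242 0.053  0.056 ] [ 0.7355 -0.0007  0.056 ] 0.054910884360536524 yaw 0.2082002141563941
bay [0.6751 0.0146]
supply yaw 0.0402324560026537 0.03970844292324029 0.07211800334605885 0.047778718529879936
[array([ 0.5102, -0.0972]), array([ 0.5899, -0.0909])]
holes centre [ 0.532  -0.0485]
supply [-0.1413 -0.0326]
holes [-0.153  -0.0321]
relay [-0.1404 -0.1856]
tub [-0.144   0.1893]
foot [-0.0832 -0.0403]
filter [0.0166 0.0787]
contactor [ 0.0113 -0.0745]
tcp [-0.1405 -0.1175]
```

Request:
{"name": "arm_command", "arguments": {"targets": [[0.45,[0,0,3.2],-1.6],[0.45,[0,0,3.2],0],[0.45,[0,0,3.2],0],[0.45,[0,0,3.2],0],[0.45,[0,0,3.2],0],[0.45,[0,0,2.6],0],[0.45,[0,0,0.8],0],[0.45,[0,0,0],0]]}}

```text
clock: 5.6
tcp_pos: [0.5667, -0.1288, 0.0788]
ee_rot: [[-0.211, 0.977, 0.016], [0.977, 0.211, -0.002], [-0.005, 0.015, -1.0]]
force: [0.4, 0.4, 0.5]
gripper_width: 0.549
```

Request:
{"name": "arm_command", "arguments": {"targets": [[0.45,[0.8,-0.4,0.2],0],[0.45,[0.6,-0.1,0],0],[0.45,[0.5,0,0],0],[0.45,[0.5,0,0],0],[0.45,[0.5,0,0],0],[0.45,[0.5,0,0],0],[0.45,[0.5,0,0],0],[0.45,[0.5,0,0],0],[0.45,[0.4,0,0],0],[0.45,[0.0,0,0],0]]}}

```text
clock: 6.6
tcp_pos: [0.5534, -0.0795, 0.0814]
ee_rot: [[-0.212, 0.977, 0.024], [0.977, 0.212, -0.005], [-0.01, 0.022, -1.0]]
force: [-0.9, 0.4, 0.2]
gripper_width: 0.552
```

```bash
cat >> h.py <<'E'
BAY=np.array([.6751,.0146]); YB=.2082
R=lambda t: np.array([[np.cos(t),-np.sin(t)],[np.sin(t),np.cos(t)]])
tb=lambda P: R(YB).T@(np.array(P)[:2]-BAY)
E
python3 - <<'E'
from h import *
np.set_printoptions(precision=4,suppress=True)
s=robot.get_state(); print(s["clock"],s["tcp_pos"],tb(s["tcp_pos"]),np.arctan2(s["ee_rot"][1,0],s["ee_rot"][0,0])-np.pi/2-YB,s["force"])
p=wr(); np.savez("pics/w3.npz",**p); save(p,"w3.png")
for t in ("supply","rear_foot","bay","mouth"):
    for r in robot.mark_of(p,t)[:2]: q=w(p,r["point"]); print(t,round(r["confidence"],2),q,tb(q))
E
```

```text
6.6 [ 0.5534 -0.0795  0.0814] [-0.1386 -0.0669] 0.005302700324153864 [-0.8566  0.4359  0.1581]
supply 0.91 [ 0.5294 -0.0182  0.0483] [-0.1494 -0.002 ]
supply 0.91 [ 0.3655 -0.0688  0.0006] [-0.3201 -0.0176]
rear_foot 0.96 [ 0.5936 -0.0034  0.0524] [-0.0835 -0.0008]
rear_foot 0.62 [ 0.4245 -0.0803  0.0028] [-0.2648 -0.0411]
bay 0.98 [0.6794 0.0193 0.048 ] [0.0051 0.0037]
mouth 0.82 [0.6448 0.0094 0.0495] [-0.0307  0.0011]
```

View pics/w3.png

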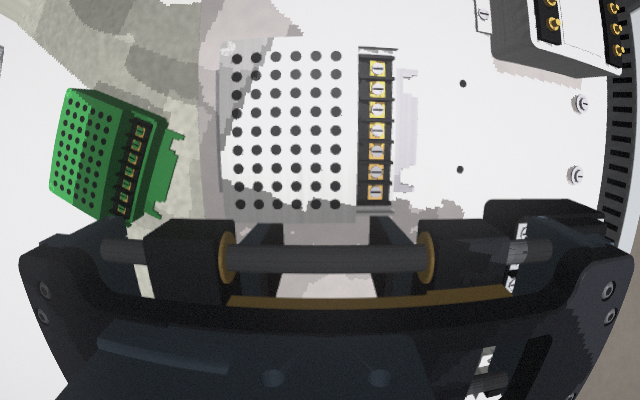

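The supply now lies square to the bay, with its holes spanning (238,57) to (336,204). The screws are at (581,104) and (577,176), and nothing else was disturbed. I measure its offset relative to the screws in the same image.

Run:
```python
from h import *
np.set_printoptions(precision=4,suppress=True)
p={k:v for k,v in np.load("pics/w3.npz").items()}
B=lambda u,v,z: wback(p,(u,v),z)[:2]
a,b=B(581,103.5,.056),B(577,176,.056); d=a-b; print("screws",a,b,np.linalg.norm(d),"yaw",np.arctan2(-d[0],d[1]),"b:",tb(a),tb(b))
# hole centroids
g=cv2.cvtColor(p["img"],cv2.COLOR_RGB2GRAY)[40:218,225:350]
m=cv2.adaptiveThreshold(g,255,cv2.ADAPTIVE_THRESH_MEAN_C,cv2.THRESH_BINARY_INV,21,35)
n,_,st,ce=cv2.connectedComponentsWithStats(m)
q=np.array([ce[i]+[225,40] for i in range(1,n) if 40<st[i,4]<160 and st[i,2]<15 and st[i,3]<15])
P=np.array([tb(B(*x,.087)) for x in q]); print(len(P))
r=cv2.minAreaRect((P*1000).astype(np.float32)); print("rect mm",r)
for u,v,z in((358,213,.069),(396,213,.069),(360,48,.069),(396,47,.069),(400,188,.0515),(402,70,.0515)): print(tb(B(u,v,z)))
```

```text
screws [0.7224 0.0546] [0.7357 0.0001] 0.056132663011730935 yaw 0.23878978339306853 b: [0.0546 0.0294] [ 0.0563 -0.0267]
54
rect mm ((-158.1646270751953, -3.56719970703125), (47.80620574951172, 72.36200714111328), 0.05156230926513672)
[-0.1201 -0.0498]
[-0.0981 -0.05  ]
[-0.1205  0.0413]
[-0.1007  0.0431]
[-0.0919 -0.0391]
[-0.0927  0.0334]
```

Request:
{"name": "arm_command", "arguments": {"targets": [[0.45,[0.25,0,0],0],[0.45,[0.2,0,0],0],[0.45,[0,0,0],0],[0.45,[-0.8,0,0],0],[0.45,[-1.0,0,0],0],[0.45,[0,0,-3.5],0],[0.45,[0,0,-4],0],[0.45,[0,0,-4],0],[0.45,[0,0,0],0]]}}

```text
clock: 7.75
tcp_pos: [0.5538, -0.0971, 0.1995]
ee_rot: [[-0.21, 0.978, 0.021], [0.978, 0.21, -0.004], [-0.008, 0.019, -1.0]]
force: [-0.6, -0.4, 0.1]
gripper_width: 0.55
```

Request:
{"name": "arm_command", "arguments": {"targets": [[0.45,[0,-3,0],0],[0.45,[0,-3.5,0],0],[0.45,[0,0,0],8.2],[0.45,[0,0,0],8.2],[0.45,[0,0,0],8.2],[0.45,[0,0,0],8.2],[0.45,[0,0,0],8.2],[0.45,[0,0,0],8.2],[0.45,[0,0,0],8.2],[0.45,[0,0,0],8.2],[0.45,[0,0,0],8.2],[0.45,[0,0,0],8.2]]}}

```text
clock: 8.95
tcp_pos: [0.4873, -0.1193, 0.1967]
ee_rot: [[0.957, 0.288, 0.02], [0.288, -0.957, -0.003], [0.018, 0.009, -1.0]]
force: [0.6, 0.1, 0.4]
gripper_width: 0.552
```

Request:
{"name": "arm_command", "arguments": {"targets": [[0.45,[0,0,0],8.0],[0.45,[0,0,0],0]]}}

```text
clock: 9.15
tcp_pos: [0.4872, -0.1205, 0.196]
ee_rot: [[0.99, 0.142, 0.019], [0.142, -0.99, -0.003], [0.018, 0.006, -1.0]]
force: [0.6, -0.5, -0.6]
gripper_width: 0.553
```

Run:
```python
from h import *
np.set_printoptions(precision=4,suppress=True)
s=robot.get_state(); print(s["clock"],s["tcp_pos"],tb(s["tcp_pos"]),np.arctan2(s["ee_rot"][1,0],s["ee_rot"][0,0])-YB); print(s["ee_rot"])
p=wr(); np.savez("pics/w4.npz",**p); save(p,"w4.png")
for t in ("supply","rear_foot","bay","mouth","filter","contactor"):
    for r in robot.mark_of(p,t)[:1]: q=w(p,r["point"]); print(t,round(r["confidence"],2),q,tb(q))
T=s["ee_rot"]; d=np.r_[BAY+R(YB)@[-.228,.001],s["tcp_pos"][2]]-s["tcp_pos"]; print("tool shift",T.T@d*100)
```

```text
9.15 [ 0.4872 -0.1205  0.196 ] [-0.2118 -0.0933] -0.06522372592333311
[[ 0.9896  0.1424  0.0189]
 [ 0.1425 -0.9898 -0.0031]
 [ 0.0183  0.0057 -0.9998]]
supply 0.74 [ 0.5318 -0.0092  0.0463] [-0.1451  0.0063]
rear_foot 0.79 [ 0.5921 -0.005   0.0494] [-0.0852 -0.002 ]
bay 0.69 [ 0.5329 -0.0172  0.0483] [-0.1457 -0.0017]
mouth 0.75 [0.6476 0.0107 0.052 ] [-0.0277  0.0019]
filter 0.78 [0.6743 0.0945 0.0512] [0.0158 0.0784]
tool shift [-2.2311 -9.3064 -0.0943]
```

View pics/w4.png

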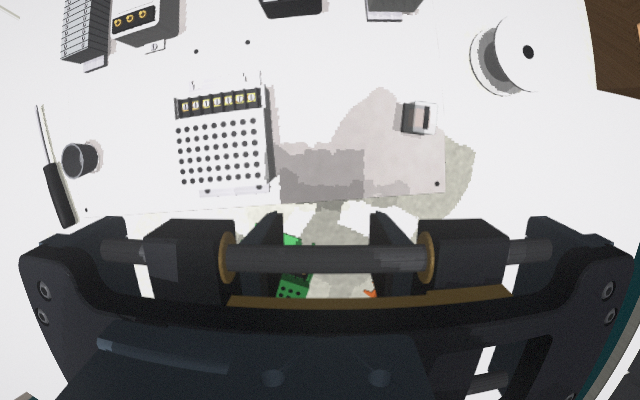

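The supply lies square in front of the gap, with its cover at (222,150). The relay at (418,117), tub at (82,160) and driver are undisturbed. I go behind it and descend.

Request:
{"name": "arm_command", "arguments": {"targets": [[0.45,[0,0,0],-3.7],[0.45,[-0.6,-3.1,0],0],[0.45,[-0.6,-3.1,0],0],[0.45,[-0.6,-3.1,0],0],[0.45,[0,0,0],0],[0.45,[0,0,3],0],[0.45,[0,0,3],0],[0.45,[0,0,2],0],[0.45,[0,0,0],0]]}}

```text
clock: 10.4
tcp_pos: [0.4529, -0.0317, 0.1144]
ee_rot: [[0.974, 0.225, 0.026], [0.225, -0.974, -0.005], [0.024, 0.011, -1.0]]
force: [0.1, -0.5, 1.1]
gripper_width: 0.553
```

```bash
cat > st.py <<'E'
from h import *
np.set_printoptions(precision=4,suppress=True)
s=robot.get_state(); print(s["clock"],s["tcp_pos"],"bay:",tb(s["tcp_pos"]),"dyaw",np.arctan2(s["ee_rot"][1,0],s["ee_rot"][0,0])-YB,s["ee_rot"][2],"F",s["force"])
E
python3 - <<'E'
from st import *
p=wr(); np.savez("pics/w5.npz",**p); save(p,"w5.png")
for t in ("supply","rear_foot","bay","mouth","filter","contactor"):
    for r in robot.mark_of(p,t)[:1]: q=w(p,r["point"]); print(t,round(r["confidence"],2),q,tb(q))
E
```

```text
10.4 [ 0.4529 -0.0317  0.1144] bay: [-0.2269  0.0006] dyaw 0.018879596201148652 [ 0.0242  0.0107 -0.9997] F [ 0.1225 -0.4736  1.0521]
supply 0.97 [ 0.3623 -0.0676  0.0011] [-0.323  -0.0158]
rear_foot 0.69 [ 0.5902 -0.      0.0478] [-0.0861  0.0032]
```

View pics/w5.png

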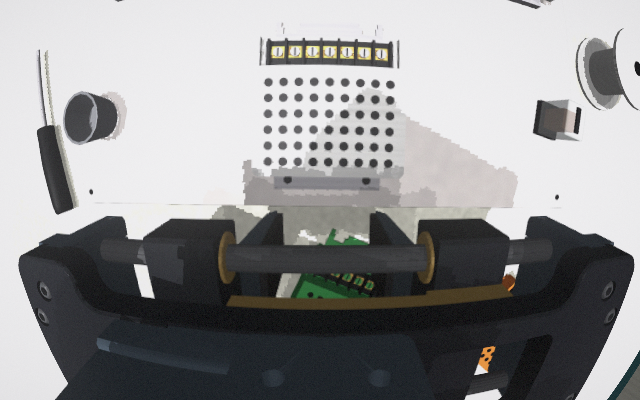

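The supply is ahead of the fingers with its holes at (268,83) to (390,163); its foot shows at (325,182). I measure it again.

```bash
cat > holes.py <<'E'
from h import *
def holes(p,box,zs=.087):
    x0,y0,x1,y1=box; g=cv2.cvtColor(p["img"],cv2.COLOR_RGB2GRAY)[y0:y1,x0:x1]
    m=cv2.adaptiveThreshold(g,255,cv2.ADAPTIVE_THRESH_MEAN_C,cv2.THRESH_BINARY_INV,15,30)
    n,_,st,ce=cv2.connectedComponentsWithStats(m)
    q=np.array([ce[i]+[x0,y0] for i in range(1,n) if 12<st[i,4]<160 and st[i,2]<15 and st[i,3]<15])
    P=np.array([tb(wback(p,x,zs)) for x in q]); r=cv2.minAreaRect((P*1000).astype(np.float32)); print(len(P),"rect mm",r)
    return q,P
E
python3 - <<'E'
from holes import *
np.set_printoptions(precision=4,suppress=True)
p={k:v for k,v in np.load("pics/w5.npz").items()}; holes(p,(255,74,405,172))
B=lambda u,v,z: tb(wback(p,(u,v),z))
print("term edges",B(262,50,.069),B(397,50,.069),"front foot holes",B(288,180,.0515),B(366,181,.0515),"rear foot tabs",B(283,27,.0515),B(381,27,.0515))
p={k:v for k,v in np.load("pics/w4.npz").items()}; holes(p,(170,116,272,190))
B=lambda u,v,z: tb(wback(p,(u,v),z))
print("term",B(176,98,.069),B(262,88,.069),"plate holes",B(196,51,.049),B(248,42,.049))
p={k:v for k,v in np.load("pics/w3.npz").items()};B=lambda u,v,z: tb(wback(p,(u,v),z));print(B(463,84,.049),B(460,170,.049))
p={k:v for k,v in np.load("pics/w2.npz").items()};B=lambda u,v,z: tb(wback(p,(u/2.5+190,v/2.5+40),z));print(B(509,52,.049),B(513,161,.049))
E
```

```text
54 rect mm ((-157.93136596679688, -0.14316177368164062), (47.78248596191406, 72.25457763671875), 0.02802406996488571)
term edges [-0.1091  0.0439] [-0.1069 -0.0448] front foot holes [-0.1985  0.0274] [-0.1984 -0.0285] rear foot tabs [-0.0869  0.0329] [-0.0848 -0.0373]
55 rect mm ((-163.34298706054688, -0.12856674194335938), (72.40919494628906, 58.29431915283203), 89.88626861572266)
term [-0.1014  0.0445] [-0.1042 -0.043 ] plate holes [-0.0513  0.029 ] [-0.0513 -0.0274]
[-0.0507  0.0288] [-0.0503 -0.0273]
[-0.0509  0.0283] [-0.0506 -0.0274]
```

The supply is within about 1 mm of the gap's centre line and square to within 0.01 rad. I descend and push to just before the mouth.

Request:
{"name": "arm_command", "arguments": {"targets": [[0.45,[0,0,2],1.1],[0.45,[0,0,1.5],0],[0.45,[0,0,0.2],0],[0.45,[1.0,0,0],0],[0.45,[0.6,0,0],0],[0.45,[0.4,0,0],0]]}}

```text
clock: 11.35
tcp_pos: [0.4782, -0.0281, 0.0837]
ee_rot: [[0.978, 0.205, 0.036], [0.205, -0.979, -0.007], [0.034, 0.014, -0.999]]
force: [-1.1, 0.2, -1.4]
gripper_width: 0.547
```

```bash
python3 st.py
```

```text
11.35 [ 0.4782 -0.0281  0.0837] bay: [-0.2015 -0.0011] dyaw -0.001529841320731723 [ 0.034   0.0144 -0.9993] F [-1.0585  0.2387 -1.4102]
```

Request:
{"name": "arm_command", "arguments": {"targets": [[0.45,[0.6,0,0.25],0],[0.45,[0.7,0,0.25],0],[0.45,[0.7,0,0.2],0],[0.45,[0.7,0,0.1],0],[0.45,[0.7,0,0.05],0],[0.45,[0.7,0,0.05],0],[0.45,[0.7,0,0.05],0],[0.45,[0.5,0,0.05],0],[0.45,[0,0,0],0]]}}

```text
clock: 12.25
tcp_pos: [0.5359, -0.0159, 0.0756]
ee_rot: [[0.978, 0.206, 0.037], [0.206, -0.979, -0.007], [0.034, 0.015, -0.999]]
force: [-0.7, 1.0, -0.3]
gripper_width: 0.551
```

Run:
```python
from st import *
p=wr(); np.savez("pics/w6.npz",**p)
c=cv2.resize(p["img"][0:220,170:490],None,fx=2.5,fy=2.5,interpolation=cv2.INTER_CUBIC); cv2.imwrite("pics/w6c.png",c[:,:,::-1])
```

```text
12.25 [ 0.5359 -0.0159  0.0756] bay: [-0.1425 -0.0011] dyaw -0.0006744014362131401 [ 0.0345  0.0147 -0.9993] F [-0.7264  0.9799 -0.2723]
```

View pics/w6c.png

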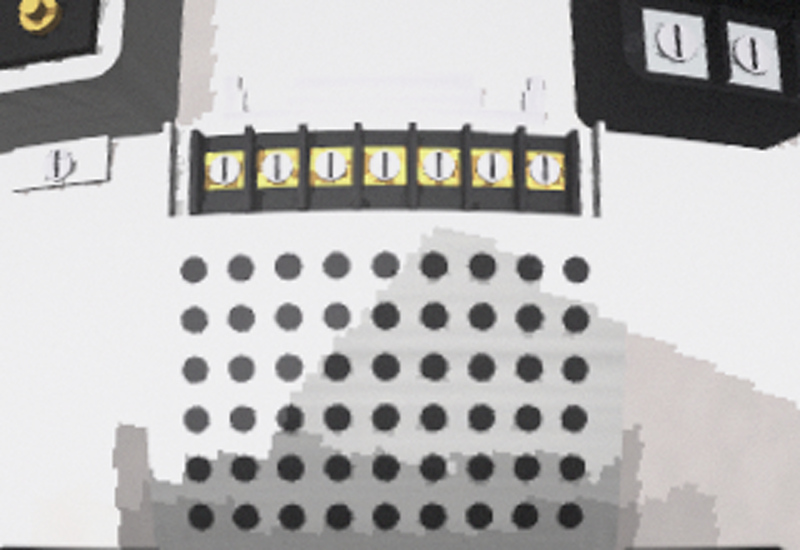

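Viewed 8. The supply is just before the mouth, its terminal end spanning (170,170) to (602,170). The filter's inner base edge is near x = 182 and the contactor's near x = 578. I compare the clearances numerically.

Run:
```python
from holes import *
np.set_printoptions(precision=4,suppress=True)
p={k:v for k,v in np.load("pics/w6.npz").items()}; holes(p,(235,96,425,214))
B=lambda u,v,z: tb(wback(p,(u/2.5+170,v/2.5),z))
print("case edges",B(166,128,.069),B(603,128,.069),B(170,214,.069),B(600,214,.069))
print("filter",B(181,90,.049),B(184,20,.049),"contactor",B(578,90,.049),B(573,10,.049))
c=(B(166,128,.069)+B(603,128,.069))/2;print(c)
```

```text
54 rect mm ((-91.44403839111328, -0.11838150024414062), (72.36259460449219, 47.657962799072266), 89.99568939208984)
case edges [-0.034   0.0467] [-0.034  -0.0477] [-0.0536  0.0453] [-0.0536 -0.0466]
filter [-0.0184  0.0488] [0.001  0.0489] contactor [-0.0185 -0.0477] [ 0.0038 -0.0474]
[-0.034  -0.0005]
```

Gap centre is at y = +0.6 mm and the supply's at -0.4 mm, square: it fits. I push in gradually and watch the force.

Request:
{"name": "arm_command", "arguments": {"targets": [[0.45,[0.5,-0.05,0.02],0],[0.45,[0.5,-0.05,0.02],0],[0.45,[0.5,0,0.02],0],[0.45,[0.5,0,0.02],0],[0.45,[0.5,0,0.02],0],[0.45,[0.5,0,0.02],0],[0.45,[0.5,0,0.02],0],[0.45,[0.5,0,0.02],0]]}}

```text
clock: 13.1
tcp_pos: [0.5764, -0.0061, 0.0754]
ee_rot: [[0.978, 0.205, 0.035], [0.206, -0.979, -0.007], [0.033, 0.014, -0.999]]
force: [-3.1, -0.3, 1.9]
gripper_width: 0.552
```

```bash
python3 st.py
```

```text
13.1 [ 0.5764 -0.0061  0.0754] bay: [-0.1009  0.0001] dyaw -0.0009773751224983473 [ 0.0326  0.0143 -0.9994] F [-3.1468 -0.2831  1.9082]
```

Force is low (3 N). I continue.

Request:
{"name": "arm_command", "arguments": {"targets": [[0.45,[0.5,0,0.02],0],[0.45,[0.5,0,0.02],0],[0.45,[0.5,0,0.02],0],[0.45,[0.5,0,0.02],0],[0.45,[0.5,0,0.02],0],[0.45,[0.3,0,0.02],0],[0.45,[0.3,0,0.02],0]]}}

```text
clock: 13.8
tcp_pos: [0.6098, 0.0009, 0.0749]
ee_rot: [[0.978, 0.205, 0.035], [0.206, -0.979, -0.007], [0.033, 0.014, -0.999]]
force: [-3.5, -0.9, 3.4]
gripper_width: 0.553
```

Run:
```python
from st import *
from holes import *
p=wr(); np.savez("pics/w7.npz",**p); holes(p,(230,90,430,214))
```

```text
13.8 [0.6098 0.0009 0.0749] bay: [-0.0668  0.0001] dyaw -0.0009279630533684802 [ 0.0327  0.0143 -0.9994] F [-3.5455 -0.8656  3.4055]
54 rect mm ((-15.833235740661621, 0.9029922485351562), (72.32630157470703, 47.62648391723633), 89.90357208251953)
```

Request:
{"name": "arm_command", "arguments": {"targets": [[0.45,[0.2,0,0],0],[0.45,[0.2,0,0],0],[0.45,[0.15,0,0],0]]}}

```text
clock: 14.15
tcp_pos: [0.6149, 0.002, 0.0748]
ee_rot: [[0.978, 0.205, 0.033], [0.206, -0.979, -0.007], [0.031, 0.014, -0.999]]
force: [-13.4, -4.5, 10.1]
gripper_width: 0.548
```

Run:
```python
from st import *
from holes import *
p=wr(); holes(p,(230,90,430,214))
```

```text
14.15 [0.6149 0.002  0.0748] bay: [-0.0615  0.0001] dyaw -0.0008639290328628368 [ 0.0309  0.0141 -0.9994] F [-13.4492  -4.4538  10.145 ]
54 rect mm ((-10.841449737548828, 0.8581924438476562), (72.27528381347656, 47.69319534301758), 89.87211608886719)
```

Request:
{"name": "arm_command", "arguments": {"targets": [[0.45,[0.15,0,0],0],[0.45,[0.15,0,0],0]]}}

```text
clock: 14.4
tcp_pos: [0.6149, 0.0021, 0.0746]
ee_rot: [[0.978, 0.206, 0.027], [0.206, -0.979, -0.008], [0.025, 0.013, -1.0]]
force: [-11.5, -3.8, 8.0]
gripper_width: 0.549
```

Run:
```python
from st import *
from holes import *
p=wr(); holes(p,(230,90,430,214))
```

```text
14.4 [0.6149 0.0021 0.0746] bay: [-0.0615  0.0002] dyaw -0.000775439660847671 [ 0.0247  0.0135 -0.9996] F [-11.5347  -3.7593   8.0456]
54 rect mm ((-10.809575080871582, 0.9241790771484375), (72.29214477539062, 47.597862243652344), 89.85091400146484)
```

Request:
{"name": "arm_command", "arguments": {"targets": [[0.45,[0.35,0,0],0],[0.45,[0.35,0,0],0]]}}

```text
clock: 14.65
tcp_pos: [0.6154, 0.0025, 0.0741]
ee_rot: [[0.978, 0.206, 0.014], [0.206, -0.978, -0.009], [0.012, 0.012, -1.0]]
force: [-23.7, -9.0, 16.6]
gripper_width: 0.55
```

Run:
```python
from st import *
from holes import *
p=wr(); holes(p,(230,90,430,214))
```

```text
14.65 [0.6154 0.0025 0.0741] bay: [-0.0609  0.0005] dyaw -0.0005459080524049253 [ 0.0118  0.0122 -0.9999] F [-23.6904  -9.0196  16.552 ]
54 rect mm ((-10.489334106445312, 0.9559402465820312), (72.32875061035156, 47.59666442871094), 89.87149810791016)
```

Request:
{"name": "arm_command", "arguments": {"targets": [[0.45,[-0.5,0,0],0],[0.45,[-1.5,0,0],0],[0.45,[-2,0,0],0],[0.45,[0,0,-3],0],[0.45,[0,0,-4],0],[0.45,[0,0,-4],0],[0.45,[0,0,-4],0],[0.45,[0,0,0],0]]}}

```text
clock: 15.5
tcp_pos: [0.5742, -0.0047, 0.229]
ee_rot: [[0.979, 0.205, 0.018], [0.205, -0.979, -0.009], [0.015, 0.013, -1.0]]
force: [1.0, -0.6, -0.7]
gripper_width: 0.548
```

Run:
```python
from st import *
p=wr(); np.savez("pics/w8.npz",**p)
c=cv2.resize(p["img"][0:220,170:490],None,fx=2.5,fy=2.5,interpolation=cv2.INTER_CUBIC); cv2.imwrite("pics/w8c.png",c[:,:,::-1])
for n in("top","side"):
  q=robot.grab_frame(n); save(q,n+"9.png")
  for t in ("supply","rear_foot","bay","relay","tub","reel","driver"):
    for r in robot.mark_of(q,t)[:2]: print(n,t,round(r["confidence"],2),w(q,r["point"]),tb(w(q,r["point"])))
```

```text
15.5 [ 0.5742 -0.0047  0.229 ] bay: [-0.1027  0.002 ] dyaw -0.0013159081608084267 [ 0.0154  0.0125 -0.9998] F [ 0.9613 -0.6341 -0.7404]
top supply 0.58 [ 0.3542 -0.2673 -0.0023] [-0.3722 -0.2095]
top rear_foot 0.96 [ 0.3908 -0.2049  0.001 ] [-0.3235 -0.156 ]
top relay 0.44 [ 0.5738 -0.1949  0.0509] [-0.1424 -0.184 ]
top tub 0.41 [0.4921 0.1664 0.0475] [-0.1476  0.1864]
top reel 0.15 [ 0.5754 -0.1915  0.0534] [-0.1401 -0.181 ]
top driver 0.83 [ 0.4663  0.3008 -0.0038] [-0.1452  0.3232]
side supply 0.96 [ 0.3595 -0.0692  0.0004] [-0.3261 -0.0167]
side supply 0.94 [ 0.3621 -0.2581  0.0011] [-0.3626 -0.2021]
side rear_foot 0.81 [ 0.4281 -0.0791 -0.0018] [-0.2611 -0.0406]
side rear_foot 0.64 [0.7378 0.0295 0.0496] [0.0644 0.0016]
side relay 0.63 [ 0.5737 -0.1942  0.0454] [-0.1424 -0.1833]
side tub 0.67 [0.739  0.0292 0.0511] [0.0656 0.0011]
side tub 0.49 [0.4948 0.17   0.0524] [-0.1443  0.1893]
side reel 0.77 [ 0.6797 -0.3169 -0.0005] [-0.064  -0.3253]
side driver 0.92 [ 0.4661  0.2974 -0.0003] [-0.146   0.3198]
```

View pics/w8c.png

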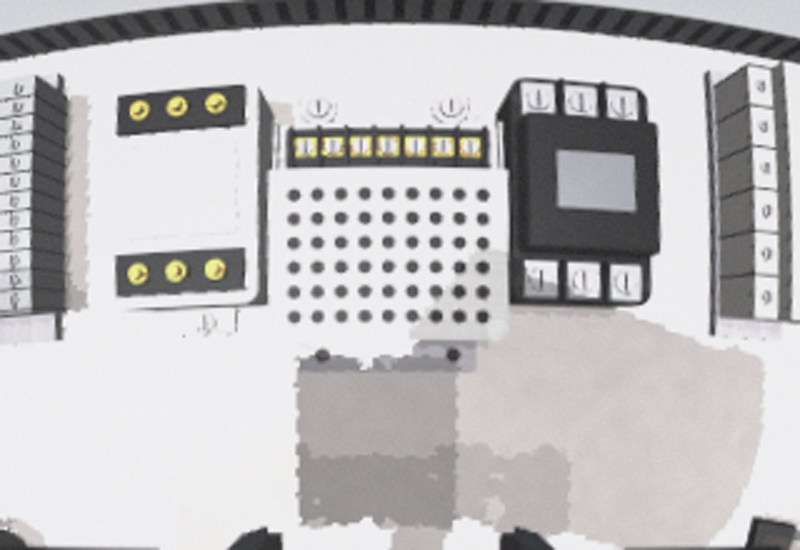

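Viewed 9. The supply is in the gap between filter and contactor, and the screws at (319,108) and (452,106) sit right at its terminal end. One last numeric check of the depth.

Run:
```python
from holes import *
np.set_printoptions(precision=4,suppress=True)
p={k:v for k,v in np.load("pics/w8.npz").items()}; holes(p,(282,72,370,132))
B=lambda u,v,z: tb(wback(p,(u/2.5+170,v/2.5),z))
print("screws",B(319,108,.056),B(452,106,.056),"foot holes",B(321,355,.0515),B(453,355,.0515))
print("filter front",B(180,308,.094),"contactor front",B(575,303,.089),"case front",B(280,330,.087))
c=cv2.resize(p["img"][25:80,270:390],None,fx=6,fy=6,interpolation=cv2.INTER_CUBIC); cv2.imwrite("pics/w8d.png",c[:,:,::-1])
```

```text
54 rect mm ((-11.237438201904297, 0.6200027465820312), (72.27845001220703, 47.7633056640625), 89.93297576904297)
screws [0.0559 0.0292] [ 0.0569 -0.0272] foot holes [-0.0516  0.0288] [-0.0517 -0.0278]
filter front [-0.0307  0.0793] contactor front [-0.0292 -0.0716] case front [-0.0404  0.0418]
```

View pics/w8d.png

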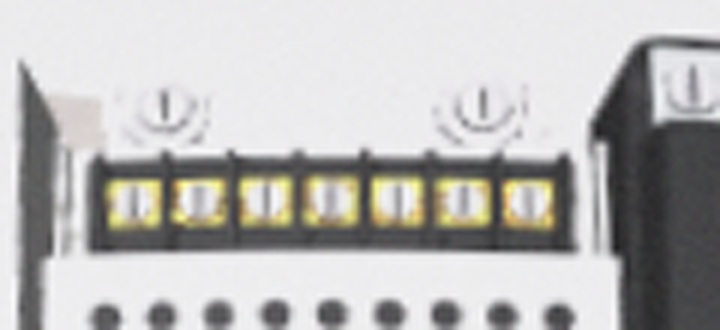

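```bash
python3 -c "
from plant import robot; print(robot.job_done())"
```

```text
the job is handed in; nothing more can be done
None
```

The power supply is in the gap and hard against its two screws, and the job is handed in at about 16 s of the 58 s allowed.

**What I did:** I pushed the grey supply sideways with two fingers, about 34 mm, until it was square to the bay and on the gap's centre line. Then I pushed it straight in from behind, flat on the plate, never gripping or lifting it, and moved the arm clear above it.

**What the last checks showed:**
- **Depth:** The pushing force stayed near 3 N in the gap, then rose to about 25 N at the end, with only about 0.5 mm of further movement. The last picture puts the supply within about 1 mm of fully home.
- **Alignment:** It is square to within about 0.1° and about 0.6 mm off the measured centre line.
- **Foot under the washers:** I inferred this from the depth and the stop. The white-on-white foot was too faint to see directly.
- **Other things:** The networks put the relay, tub, screwdriver and reel where they were, within their few mm of error.
- **Detections that disagreed:** The last top and side views did not find the supply itself, only the green and orange look-alikes. The side view did find its rear foot, at the right place within about 2 mm. Three low-to-middling reports were wrong: reel and tub at other things' places, and an early mouth at the tub.

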